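# Wind a router lift up to its bit-change stop with the loose crank

### The arm

A 7-joint arm with a two-finger parallel gripper is mounted at the origin on the work surface. World frame = base frame: x ahead of the robot, y to its left, z up, the work surface at z = 0. Lengths are in mm, angles in rad, forces in N, time in s.
With the tool pointing down it reaches from about 400 to 875 mm from the base axis. Payload 4.4 kg.
Tool frame: the origin (TCP) lies midway between the tips of the shut fingers; the grasp point (between the pads) lies ctrl.grip_depth behind it (ctrl.grip_depth is the distance from the TCP to the grasp point, in mm); z points along the fingers, y is the line along which they close (so a half turn about z gives the same grasp; the last joint's range is limited). The gripper opens to 85 mm and grips with 20 to 120 N. Pads are 22 mm wide; open, the fingers measure 114 mm over their backs; the gripper's body (76 mm by 85 mm) begins 54 mm behind the grasp point. The pads swing forward as they close: fully open they stand 13 mm farther back than shut.
Start: joints at [-0.066, 0.628, 0.038, 1.517, -0.027, 0.996, -0.02], TCP at [650.014, 0.027, 231.313] pointing down, gripper open.
Joint ranges: [-3.06, 3.06], [-0.37, 2.12], [-1.25, 1.32], [0.18, 2.47], [-1.1, 4.24], [0.23, 1.98], [-2.94, 2.94]. Speed limits (rad/s): [2.57, 2.57, 3.14, 3.14, 3.14, 3.14, 3.14].

### API

Orientations are given as [roll, pitch, yaw] about the fixed x, y, z axes, in that order (R = Rz(yaw) Ry(pitch) Rx(roll)).
In Python, from cell import ctrl gives the robot as it stands.
- The arm moves only by the tool carry_out, never from a script. Its argument "deltas" is one flat list of numbers, 7 for each row, row after row: the turn, a rotation vector about the tool's x, y, z in degrees, then the shift along the tool's x, y, z in m, then the closure, from -1 (fully open) to 1 (shut). In form: [wx, wy, wz, dx, dy, dz, claw, wx, wy, wz, dx, dy, dz, claw, ...]. A call has 1 to 12 rows; each row shifts and turns the commanded pose from where the row before left it, along the tool's axes as they then stand; what a row does not reach is not made up. A row lasts 1/8 s, in which the tool goes at most 62.5 mm and 10.7 degrees, less where a joint would pass 70% of its speed; a pose out of reach is approached as far as the arm can. A call with a gripper value outside its range is refused whole. The fingers move at their own pace and stop on an object; the grip force is fixed at half the most. Time passes only in rows, so rows that do not move let the fingers close. It gives the time, the measured TCP pose, the force, the opening and the grip force at its end, in the units of the state.
- ctrl.read_state(): the state, without advancing time (a new reading comes with each control period).
- ctrl.get_image(name): name is "scene" or "side" or "wrist"; returns the picture (420x560x3 uint8, red, green, blue); there is no depth.
- ctrl.calibration(name): a dict with "mtx" (3x3 intrinsics, pixels), "R" (3x3) and "t" (3): a world point X has camera coordinates R X + t. Camera axes: x right, y down, z forward; pixel columns grow to the right and rows downward; lengths in mm; the calibration is good to about 2 mm. The wrist camera is an equidistant fisheye: a pixel r from the principal point sees the ray r / f radians off the axis. A picture is of the moment at which its call begins: read the wrist's pose just before it. calibration takes no time and is no camera call; for the wrist camera it gives the pose at the moment of the call.
- ctrl.finish_job(): hands the job in; it is judged then, once.
The state is a dict: "clock": time; "qpos": joint angles; "qd": joint speeds; "tau": joint torques, N m; "eef_pos": TCP position; "tool_rot": TCP orientation; "force": force on the tool from outside, world axes, zero at the start; "torque": the same for the moment, N m; "width": finger opening in mm; "gripper_force": force on a finger pad.
Only numpy, scipy, OpenCV 4.12 (cv2) and the standard library are available. Lean on these libraries where they do the work, as an engineer would, in place of code of your own. Each camera call takes 0.05 s, during which the arm holds its last target. There are 200 camera calls.

### The job

The router bit is due for changing. Take the loose crank out of its wooden holder, put it down through the round crank hole in the router table's plate, feel it fully home onto the hidden hex of the lift screw, and wind it clockwise until the router is right up against its top stop. Go gently, never pressing or wrenching the crank hard against the hex or the stop, leave the other things where they lie, and leave the crank standing in place.

Things in the scene. Friction and masses are not known exactly. Their poses are not given: they have to be found in the camera images.
- router_table: Router table on castors in front of the arm, standing still: grey top 460 x 800 mm (x by y), 40 mm thick. Origin: centre of the top surface, about 50 mm over the bench; z up, x away from the arm. Flush in it an aluminium plate 235 x 298 mm with a 62 mm hole for the bit and, towards the arm, the crank hole. A fence 72 mm high runs along the far edge.
- crank_hole (a point): Centre of the mouth of the crank hole, at the plate's surface: a round, straight, vertical hole 30.8 mm wide, walls 40 mm deep. The upright hex end of the lift screw is hidden on its axis: a cone from 21.5 to 26 mm below the mouth, then a hex 19 mm across flats down to a shoulder 44 mm below. How the hex is turned (it repeats every 60 degrees) is unknown.
- hex_seat (a point): Point on the hole's axis 44 mm below the mouth, on the shoulder under the hex: where the crank's foot rests when fully home. A crank that misses the hex stands 18 mm higher on its top. The hex turns under about 0.15 N m and stays where left; friction of a light push alone does not turn it.
- bit_tip (a point): Top of the router bit, 19 mm wide, standing out of the plate's 62 mm hole, about 135 mm from the crank hole. Bit and router rise 4 mm for each clockwise turn (from above) of the lift screw, up to a solid stop, where the screw turns no further. It starts 0.6 to 1.1 turns below that stop.
- holder: Plain wooden block 70 x 70 x 50 mm, fixed on the table's top at its left or right end, in which the crank is parked: a vertical hole 30.8 mm wide, 44 mm deep, in its middle. Origin: centre of the underside.
- crank: Loose steel crank, 0.35 to 0.55 kg, upright in the holder. Origin: centre of its foot; z up the shaft, x along the arm to the knob. Shaft 28.6 mm wide for the lower 62 mm, then 22 mm. Hex socket 20 mm across flats, 30 mm deep, open at the foot, two flats square to x. Arm: bar 18 mm wide, 82 to 92 mm above the foot, to x = 96 mm.
- crank_head (a point): Grip point on the crank's axis, 100 mm above the foot, in the middle of the crank's head: a block 24 mm wide (y), x from -28 to 14 mm, 80 to 110 mm above the foot. Its two flats 24 mm apart face the crank's +y and -y.
- knob_grip (a point): Middle of the crank's upright black knob, 26 mm wide and 48 mm high, which spins freely on its pin: 85 mm out along the arm, 120 mm above the foot; the arm's top lies 28 mm below this point. Only its position counts.
- bit_rack: Wooden block 60 x 120 x 26 mm with seven upright router bits, up to 58 mm high, fixed on the other end of the table from the holder. Origin: centre of the underside.
- spanner: Loose steel spanner 190 mm long, 8 mm thick, lying at the table's left end. Origin: middle of the underside; x along it.
- push_block: Loose wooden push block 150 x 75 mm with a bar handle, 74 mm high, at the table's right end. Origin: middle of the underside.

How it is judged:
By the outcome, as a careful person would: the job done as asked, in the order asked, and still so for the second after the job is handed in, with the robot touching nothing.
It also fails if it takes over 72 s, if anything falls off the work surface, if the arm or the gripper's body presses on something with over 40 N, if the wrist force passes 120 N, or if a joint passes its speed limit or range.

## Working session

There is one attempt and no reset: what is moved stays moved. The work goes in short steps, Python scripts to look and compute and a tool call to move; the robot and the scene stay as the last step left them, time stands still between calls to the robot, and variables do not carry over. Pictures are saved under pics/ and viewed, at most 10 in all, crops included, and the job is handed in when it is done.

Besides the shell and the picture viewer there is one more tool, called after "Emit:" as name(argument=value, ...) on one line, values as JSON. carry_out: Moves the arm, as the interface text tells. Its arguments: {"type":"object","properties":{"deltas":{"type":"array"}},"required":["deltas"]}

```bash
mkdir -p pics
python3 - <<'E'
from cell import ctrl
import cv2,numpy as np
s=ctrl.read_state();print({k:np.round(v,3).tolist() for k,v in s.items()},ctrl.grip_depth)
for n in("scene","side","wrist"):
    c=ctrl.calibration(n);im=ctrl.get_image(n);cv2.imwrite(f"pics/{n}0.png",im[:,:,::-1]);np.savez(f"pics/{n}0.npz",**{k:np.array(v) for k,v in c.items()})
    print(n,{k:np.round(v,3).tolist() for k,v in c.items()})
E
ls
```

```text
{'clock': 0.0, 'qpos': [-0.066, 0.629, 0.038, 1.518, -0.027, 0.996, -0.02], 'qd': [-0.0, 0.001, 0.001, 0.001, 0.0, 0.0, -0.001], 'tau': [-0.001, -56.341, 1.226, -19.345, 0.011, 0.011, -0.0], 'eef_pos': [649.37, 0.034, 230.381], 'tool_rot': [-3.14, 0.0, 1.571], 'force': [0.183, 0.643, 0.071], 'torque': [-0.042, 0.027, -0.022], 'gripper_force': 0.0, 'width': 85.175} 18.700000000000003
scene {'mtx': [[385.797, 0.0, 285.556], [0.0, 385.797, 209.58], [0.0, 0.0, 1.0]], 'R': [[-0.804, 0.594, -0.005], [0.485, 0.652, -0.582], [-0.343, -0.471, -0.813]], 't': [452.959, -255.106, 1403.914]}
side {'mtx': [[535.521, 0.0, 274.424], [0.0, 535.521, 212.215], [0.0, 0.0, 1.0]], 'R': [[-0.99, -0.143, -0.004], [-0.082, 0.588, -0.804], [0.118, -0.796, -0.594]], 't': [596.56, 145.563, 1376.099]}
wrist {'mtx': [[325.192, 0.0, 281.689], [0.0, 325.192, 205.79], [0.0, 0.0, 1.0]], 'R': [[1.0, 0.001, -0.002], [0.001, -0.95, 0.311], [-0.001, -0.311, -0.95]], 't': [-649.38, -40.078, 379.63]}
pics
```

View pics/scene0.png

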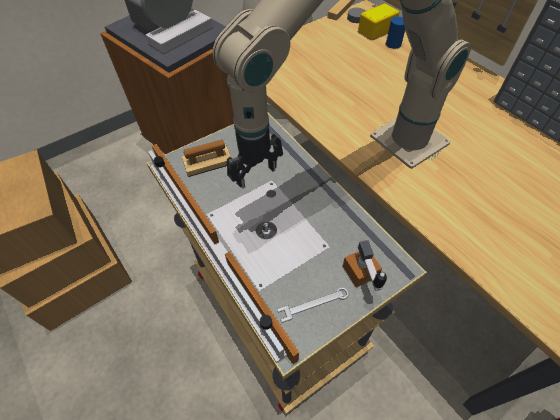

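View pics/wrist0.png

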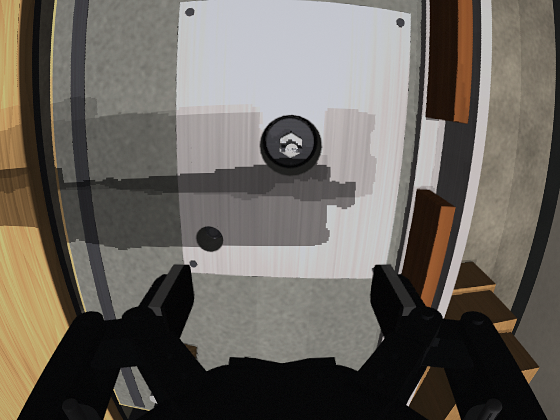

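View pics/side0.png

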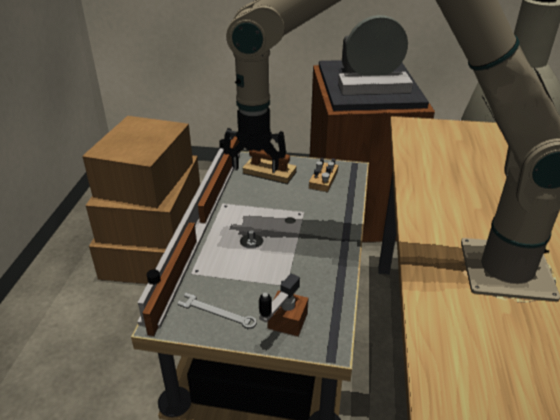

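The pictures show the holder and crank at the table's left end: scene head (365,248) and knob (380,280), side head (290,284) and knob (265,305). The crank hole is at wrist (209,239) and the bit at wrist (290,145). Next I'll zoom in on the crank.

```bash
cat > h.py <<'E'
import numpy as np,cv2
def ray(c,uv):
    K,R,t=[np.asarray(c[k],float) for k in("mtx","R","t")]
    a=(np.array(uv,float)-K[:2,2])/[K[0,0],K[1,1]]
    d=np.r_[a,1]
    if abs(K[0,0]-325.192)<1:
        r=np.hypot(*a); d=np.r_[a/r*np.sin(r),np.cos(r)]
    return -R.T@t,R.T@(d/np.linalg.norm(d))
def plane(c,uv,z):
    o,d=ray(c,uv); return o+d*(z-o[2])/d[2]
def meet(*rs):
    A=sum(np.eye(3)-np.outer(d,d) for o,d in rs);b=sum((np.eye(3)-np.outer(d,d))@o for o,d in rs)
    p=np.linalg.solve(A,b);return p,[np.linalg.norm(np.cross(p-o,d)) for o,d in rs]
E
python3 - <<'E'
from h import *
C={n:dict(np.load(f"pics/{n}0.npz")) for n in("scene","side","wrist")}
I={n:cv2.imread(f"pics/{n}0.png") for n in C}
def blob(n,x0,y0,x1,y1,th):
    g=cv2.cvtColor(I[n],cv2.COLOR_BGR2GRAY)[y0:y1,x0:x1]
    k,l,s,c=cv2.connectedComponentsWithStats((g<th).astype(np.uint8))
    i=1+np.argmax(s[1:,4]); return c[i]+[x0,y0],s[i]
for n,b,th in(("wrist",(190,220,230,258),45),("side",(275,212,305,228),60),("scene",(258,184,284,202),60)):
    c,s=blob(n,*b,th);print(n,c,s,plane(C[n],c,50))
for n,p in(("wrist",[(190,12),(401,22),(193,264)]),("side",[(226,208),(302,213),(197,271),(277,281)])):
    for q in p: print(n,q,plane(C[n],q,50).round(1))
print("head",meet(ray(C["scene"],(365,248)),ray(C["side"],(290,284))))
print("knob",meet(ray(C["scene"],(380,279)),ray(C["side"],(265,305))))
a=cv2.resize(I["scene"][230:300,330:400],None,fx=5.7,fy=5.7,interpolation=cv2.INTER_CUBIC)
b=cv2.resize(I["side"][265:335,250:320],None,fx=5.7,fy=5.7,interpolation=cv2.INTER_CUBIC)
cv2.imwrite("pics/z1.png",np.hstack([a,b]))
E
```

```text
wrist [209.20204082 238.44693878] [  7   7  26  24 490] [569.67605211 -63.02293437  50.        ]
side [289.62222222 220.08888889] [10  6 11  5 45] [569.75660421 -62.85368264  50.        ]
scene [273.88888889 193.33333333] [15  7  3  6  9] [563.05400603 -60.62202124  50.        ]
wrist (190, 12) [557.9 178.2  50. ]
wrist (401, 22) [770.2 170.9  50. ]
wrist (193, 264) [547.4 -95.7  50. ]
side (226, 208) [754.2 -93.9  50. ]
side (302, 213) [539.6 -99.9  50. ]
side (197, 271) [767.8 171.   50. ]
side (277, 281) [570.6 178.3  50. ]
head (array([526.24238057, 285.76028613, 151.38689372]), [np.float64(2.2726786010233093), np.float64(2.2726786010233186)])
knob (array([565.58987129, 373.15062832, 172.45938757]), [np.float64(1.3534342340370946), np.float64(1.3534342340369376)])
```

View pics/z1.png

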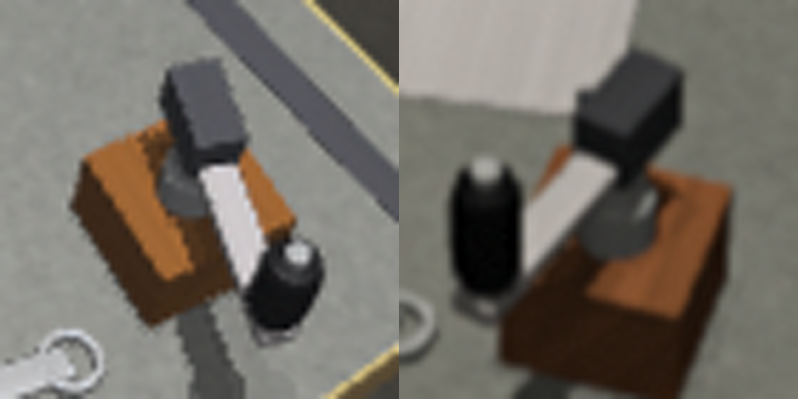

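The zoom shows the head's top-face corners at scene crop (168,68), (218,60), (245,140), (192,148) and side crop (233,50), (284,75), (228,137), (178,108). The knob tops are at (300,247) and (88,165).

Run:
```python
from h import *
C={n:dict(np.load(f"pics/{n}0.npz")) for n in("scene","side","wrist")}
s=np.array([(168,68),(218,60),(245,140),(192,148)])/5.7+[330,230]
d=np.array([(233,50),(284,75),(228,137),(178,108)])/5.7+[250,265]
print("top c",meet(ray(C["scene"],s.mean(0)),ray(C["side"],d.mean(0))))
for n,q in(("scene",s),("side",d)):
    P=np.array([plane(C[n],u,166)[:2] for u in q]);print(n,P.mean(0),P.round(0).tolist())
k1=np.array((300,247))/5.7+[330,230];k2=np.array((88,165))/5.7+[250,265]
print("knobtop",meet(ray(C["scene"],k1),ray(C["side"],k2)),plane(C["scene"],k1,200),plane(C["side"],k2,200))
```

```text
top c (array([526.72345443, 288.7876397 , 159.74963119]), [np.float64(0.18814983170350144), np.float64(0.18814983170348581)])
scene [530.07902376 290.73442528] [[531.0, 268.0], [511.0, 278.0], [529.0, 314.0], [550.0, 303.0]]
side [525.88112497 294.84813016] [[528.0, 273.0], [508.0, 283.0], [524.0, 318.0], [544.0, 306.0]]
knobtop (array([564.84131669, 372.86229359, 201.82413546]), [np.float64(0.7141474294043914), np.float64(0.7141474294044368)]) [563.27259823 371.93055186 200.        ] [565.55924373 371.82622433 200.        ]
```

Emit:
carry_out(deltas=[0,0,0,0.037,-0.015,0,-1,0,0,0,0.037,-0.015,0,-1,0,0,0,0.037,-0.015,0,-1,0,0,0,0.037,-0.015,0,-1,0,0,0,0.037,-0.015,0,-1,0,0,0,0.037,-0.015,0,-1,0,0,0,0.037,-0.015,0,-1,0,0,0,0.037,-0.015,0,-1,0,0,-10,0,0,0,-1,0,0,-10,0,0,0,-1,0,0,-10,0,0,0,-1,0,0,-10,0,0,0,-1])

```text
clock: 1.65
eef_pos: [529.8, 295.9, 231.0]
tool_rot: [-3.141, -0.0, 2.275]
force: [-0.7, -0.1, -0.2]
width: 85.3
gripper_force: 0.0
```

Emit:
carry_out(deltas=[0,0,-10,0,0,0,-1,0,0,-10,0,0,0,-1,0,0,-10,0,0,0,-1,0,0,-10,0,0,0,-1,0,0,-10,0,0,0,-1,0,0,-10,0,0,0,-1,0,0,-10,0,0,0,-1,0,0,-10,0,0,0,-1,0,0,-10,0,0,0,-1,0,0,-10,0,0,0,-1,0,0,-10,0,0,0,-1,0,0,-5,0,0,0,-1])

```text
clock: 3.15
eef_pos: [530.0, 295.6, 230.9]
tool_rot: [3.141, -0.001, -2.004]
force: [0.3, -0.9, -0.8]
width: 85.1
gripper_force: 0.0
```

```bash
cat > snap.py <<'E'
import sys,cv2,numpy as np
from cell import ctrl
tag=sys.argv[1]
def st():
    s=ctrl.read_state();print({k:np.round(s[k],3).tolist() for k in("clock","qpos","eef_pos","tool_rot","force","torque","width","gripper_force")})
if __name__=="__main__":
    st()
    for n in sys.argv[2:]:
        c=ctrl.calibration(n);im=ctrl.get_image(n);cv2.imwrite(f"pics/{n}{tag}.png",im[:,:,::-1]);np.savez(f"pics/{n}{tag}.npz",**{k:np.array(v) for k,v in c.items()})
E
python3 snap.py 1 wrist
```

```text
{'clock': 3.15, 'qpos': [-0.134, 0.65, -0.702, 1.63, 0.47, 1.038, 1.729], 'eef_pos': [529.955, 295.643, 230.892], 'tool_rot': [3.141, -0.001, -2.004], 'force': [0.32, -0.866, -0.828], 'torque': [0.038, 0.002, -0.013], 'width': 85.139, 'gripper_force': 0.0}
```

View pics/wrist1.png

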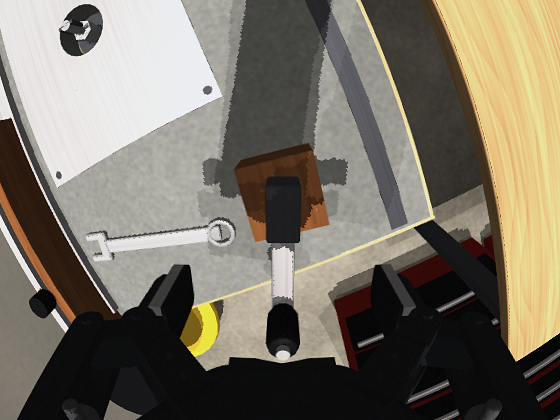

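The wrist view looks along the crank arm: head top between rows 186 and 243 and columns about 266 to 300, knob cap at (284,354), the bar at columns 272 to 295. I'll convert these now.

Run:
```python
from h import *
c=dict(np.load("pics/wrist1.npz"));im=cv2.imread("pics/wrist1.png");g=cv2.cvtColor(im,cv2.COLOR_BGR2GRAY).astype(int)
for y in(190,200,220,235,240,244,248): print(y,g[y,256:310:1].tolist() if y in(200,235) else '')
print("col",g[172:252,283].tolist());print("bar",g[265,262:305].tolist())
for u,z in(((283,186),166),((283,243),166),((267,200),166),((299,200),166),((267,235),166),((299,235),166),((284,354),202),((272,265),148),((295,265),148)):
    P=plane(c,u,z);a=np.deg2rad(245.2);d=P[:2]-[530,295.6];print(u,P.round(1),"tool x %.1f y %.1f"%(d@[np.cos(a),np.sin(a)],d@[np.sin(a),-np.cos(a)]))
```

```text
190 
200 [42, 43, 45, 44, 46, 44, 45, 46, 42, 30, 28, 30, 33, 32, 31, 31, 31, 29, 30, 30, 31, 30, 30, 30, 29, 31, 30, 30, 31, 28, 29, 32, 30, 31, 30, 31, 31, 30, 30, 30, 29, 31, 30, 27, 26, 45, 47, 50, 49, 46, 46, 44, 43, 39]
220 
235 [108, 111, 113, 113, 113, 114, 113, 111, 110, 92, 43, 25, 30, 28, 31, 30, 29, 28, 30, 29, 30, 30, 30, 30, 30, 31, 31, 30, 28, 29, 29, 30, 31, 31, 31, 29, 30, 28, 30, 30, 32, 30, 27, 19, 113, 157, 156, 171, 172, 171, 170, 169, 167, 164]
240 
244 
248 
col [44, 42, 43, 44, 35, 25, 24, 24, 26, 24, 21, 25, 24, 25, 28, 30, 29, 31, 30, 29, 29, 30, 30, 29, 30, 28, 29, 29, 30, 30, 31, 29, 31, 29, 30, 30, 30, 29, 30, 31, 28, 30, 29, 31, 30, 29, 30, 30, 28, 30, 30, 29, 29, 30, 30, 30, 29, 29, 29, 29, 29, 28, 29, 30, 29, 29, 29, 30, 28, 29, 20, 91, 91, 86, 102, 233, 229, 226, 225, 224]
bar [167, 151, 139, 140, 143, 143, 145, 144, 145, 115, 164, 196, 208, 213, 215, 216, 217, 217, 218, 220, 220, 223, 223, 216, 211, 211, 219, 223, 221, 226, 206, 179, 124, 150, 151, 149, 151, 154, 152, 153, 154, 154, 155]
(283, 186) [518.5 273.  166. ] tool x 25.3 y 1.0
(283, 243) [535.6 310.3 166. ] tool x -15.7 y 1.0
(267, 200) [532.2 277.3 166. ] tool x 15.7 y -9.7
(299, 200) [512.9 286.2 166. ] tool x 15.7 y 11.6
(267, 235) [543.2 300.1 166. ] tool x -9.6 y -10.0
(299, 235) [523.1 309.4 166. ] tool x -9.6 y 12.1
(284, 354) [564.8 375.2 202. ] tool x -86.8 y 1.7
(272, 265) [554.8 331.5 148. ] tool x -43.0 y -7.5
(295, 265) [538.5 339.  148. ] tool x -43.0 y 10.5
```

Emit:
carry_out(deltas=[0,0,0,-0.002,0.001,0,-1,0,0,0,0,0,0.012,-1,0,0,0,0,0,0.012,-1,0,0,0,0,0,0.012,-1,0,0,0,0,0,0.012,-1,0,0,0,0,0,0.012,-1,0,0,0,0,0,0.012,-1,0,0,0,0,0,0.012,-1,0,0,0,0,0,0.01,-1,0,0,0,0,0,0,-1])

```text
clock: 4.45
eef_pos: [529.5, 297.9, 136.4]
tool_rot: [3.141, -0.001, -2.007]
force: [-0.7, 1.1, -0.5]
width: 85.3
gripper_force: 0.0
```

Emit:
carry_out(deltas=[0,0,0,0,0,0,1,0,0,0,0,0,0,1,0,0,0,0,0,0,1,0,0,0,0,0,0,1,0,0,0,0,0,0,1,0,0,0,0,0,0,1,0,0,0,0,0,0,1,0,0,0,0,0,0,1])

```text
clock: 5.45
eef_pos: [530.3, 298.4, 137.8]
tool_rot: [-3.141, 0.001, -2.007]
force: [0.6, -1.0, 5.9]
width: 23.3
gripper_force: 59.7
```

Emit:
carry_out(deltas=[0,0,0,0,0,-0.003,1,0,0,0,0,0,-0.005,1,0,0,0,0,0,-0.007,1,0,0,0,0,0,-0.007,1,0,0,0,0,0,-0.007,1,0,0,0,0,0,-0.007,1,0,0,0,0,0,-0.007,1,0,0,0,0,0,-0.007,1,0,0,0,0,0,-0.01,1,0,0,0,0,0,-0.01,1,0,0,0,0,0,-0.01,1,0,0,0,0,0,0,1])

```text
clock: 6.95
eef_pos: [530.4, 298.8, 218.5]
tool_rot: [-3.141, 0.002, -2.007]
force: [-0.4, -0.6, -5.1]
width: 23.1
gripper_force: 59.3
```

```bash
python3 snap.py 2 wrist side
python3 - <<'E'
import numpy as np
a=np.deg2rad(-115.0);d=np.array([569.7,-63])-[530.3,298.4]
print("tool x %.1f y %.1f"%(d@[np.cos(a),np.sin(a)],d@[np.sin(a),-np.cos(a)]))
E
```

```text
{'clock': 6.95, 'qpos': [-0.144, 0.664, -0.693, 1.642, 0.483, 1.012, 1.712], 'eef_pos': [530.449, 298.753, 218.453], 'tool_rot': [-3.141, 0.002, -2.007], 'force': [-0.368, -0.648, -5.086], 'torque': [-0.02, 0.07, -0.007], 'width': 23.091, 'gripper_force': 59.254}
tool x 310.9 y -188.4
```

View pics/wrist2.png

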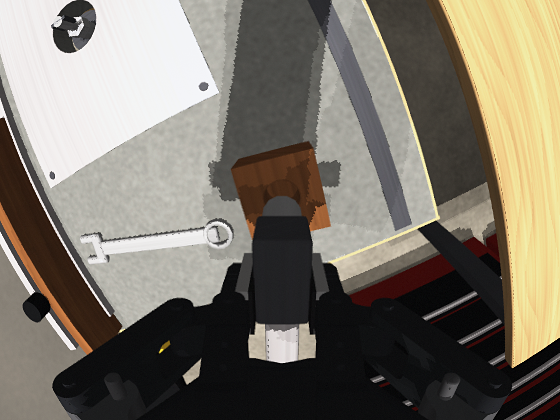

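The crank is lifted clear, with its foot rim at (282,197) in the wrist picture. Carrying it over to the hole.

Emit:
carry_out(deltas=[0,0,0,0.026,-0.0157,0,1,0,0,0,0.026,-0.0157,0,1,0,0,0,0.026,-0.0157,0,1,0,0,0,0.026,-0.0157,0,1,0,0,0,0.026,-0.0157,0,1,0,0,0,0.026,-0.0157,0,1,0,0,0,0.026,-0.0157,0,1,0,0,0,0.026,-0.0157,0,1,0,0,0,0.026,-0.0157,0,1,0,0,0,0.026,-0.0157,0,1,0,0,0,0.026,-0.0157,0,1,0,0,0,0.026,-0.0157,0,1])

```text
clock: 8.55
eef_pos: [568.6, -65.2, 216.9]
tool_rot: [3.141, -0.0, -2.007]
force: [0.5, -0.9, -5.1]
width: 23.0
gripper_force: 59.3
```

Emit:
carry_out(deltas=[0,0,0,0,0,0.01,1,0,0,0,0,0,0.01,1,0,0,0,0,0,0.01,1,0,0,0,0,0,0.01,1,0,0,0,0,0,0,1])

```text
clock: 9.18
eef_pos: [568.1, -63.7, 176.3]
tool_rot: [3.14, -0.001, -2.006]
force: [0.3, -0.6, -3.4]
width: 23.3
gripper_force: 59.3
```

```bash
python3 snap.py 3 wrist side scene; python3 -c "
import cv2,numpy as np
I=[cv2.imread(f'pics/{n}3.png') for n in('wrist','side')]
a=I[0][70:270,180:380];b=I[1][150:250,240:340]
cv2.imwrite('pics/z3.png',np.hstack([cv2.resize(x,(400,400),interpolation=2) for x in(a,b)]))"
```

```text
{'clock': 9.175, 'qpos': [0.494, 0.67, -0.691, 1.784, 0.535, 0.887, 2.266], 'eef_pos': [568.146, -63.671, 176.309], 'tool_rot': [3.14, -0.001, -2.006], 'force': [0.265, -0.63, -3.418], 'torque': [-0.008, -0.019, 0.005], 'width': 23.301, 'gripper_force': 59.335}
```

View pics/z3.png

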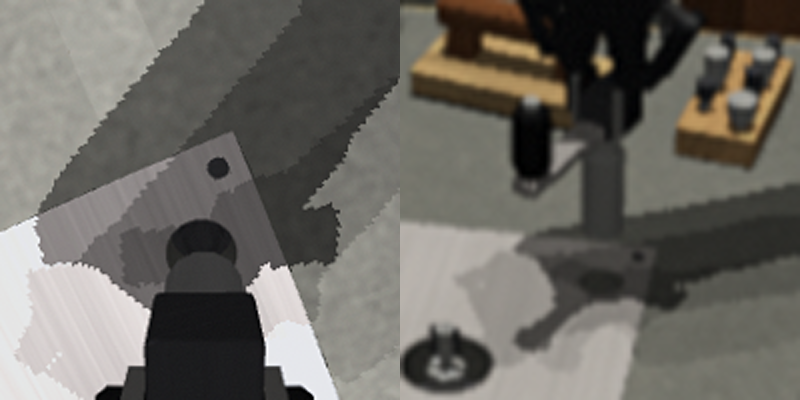

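The zoom shows the dark hole mouth just beyond the foot: left 166, right 237 and top 219 in the crop, with the foot's arc topping at about 252. I'll fit circles of known radius to both arcs.

```bash
cat > fit.py <<'E'
import sys
from h import *
from scipy.optimize import least_squares
tag,foot=sys.argv[1],float(sys.argv[2])
c=dict(np.load(f"pics/wrist{tag}.npz"));g=cv2.cvtColor(cv2.imread(f"pics/wrist{tag}.png"),cv2.COLOR_BGR2GRAY).astype(float)
H=[];F=[]
for x in range(262,301):
    col=g[165:215,x]; d=np.diff(col)
    i=np.argmin(d[:40]);H.append((x,165+i+.5,d[i]))
    j=i+2+np.argmax(d[i+2:i+28]);F.append((x,165+j+.5,d[j]))
for n,L in(("H",H),("F",F)): print(n,[(x,y,int(d)) for x,y,d in L][::2])
def fit(L,z,r,lo,hi):
    P=np.array([plane(c,(x+0.5*0,y),z)[:2] for x,y,d in L if lo<=x<=hi and abs(d)>8])
    f=least_squares(lambda q:np.hypot(*(P-q).T)-r,P.mean(0)-[0,0]+10*np.array([np.cos(1.13),np.sin(1.13)]),loss="soft_l1");return f.x,np.abs(f.fun).mean(),len(P)
h=fit(H,50,15.4,264,298);f=fit(F,foot,14.3,268,294);print(h,f)
d=h[0]-f[0];a=-2.006
print("move tool x %.2f y %.2f"%(d@[np.cos(a),np.sin(a)],d@[np.sin(a),-np.cos(a)]))
E
python3 fit.py 3 94.5
```

```text
H [(262, np.float64(183.5), -17), (264, np.float64(189.5), -19), (266, np.float64(186.5), -23), (268, np.float64(183.5), -36), (270, np.float64(182.5), -42), (272, np.float64(181.5), -44), (274, np.float64(180.5), -42), (276, np.float64(179.5), -45), (278, np.float64(179.5), -40), (280, np.float64(179.5), -41), (282, np.float64(179.5), -37), (284, np.float64(179.5), -43), (286, np.float64(180.5), -29), (288, np.float64(181.5), -29), (290, np.float64(182.5), -31), (292, np.float64(183.5), -32), (294, np.float64(185.5), -33), (296, np.float64(166.5), -17), (298, np.float64(204.5), -14), (300, np.float64(186.5), -3)]
F [(262, np.float64(210.5), 5), (264, np.float64(203.5), 23), (266, np.float64(202.5), 8), (268, np.float64(200.5), 10), (270, np.float64(199.5), 9), (272, np.float64(197.5), 15), (274, np.float64(197.5), 17), (276, np.float64(195.5), 26), (278, np.float64(195.5), 24), (280, np.float64(195.5), 22), (282, np.float64(195.5), 23), (284, np.float64(195.5), 25), (286, np.float64(195.5), 25), (288, np.float64(196.5), 20), (290, np.float64(197.5), 16), (292, np.float64(198.5), 13), (294, np.float64(199.5), 11), (296, np.float64(168.5), 1), (298, np.float64(209.5), 2), (300, np.float64(192.5), 3)]
(array([569.0423006 , -63.86356118]), np.float64(0.6149950839174406), 35) (array([568.15735238, -63.40418902]), np.float64(0.17599431591944004), 27)
move tool x 0.04 y -1.00
```

```bash
sed -i 's/264,298/266,294/;s/268,294/268,294/' fit.py; sed -i '/^for n,L/d' fit.py; python3 fit.py 3 94.5;python3 fit.py 3 93
```

```text
(array([569.10710302, -63.86337443]), np.float64(0.16272761257062018), 29) (array([568.15735238, -63.40418902]), np.float64(0.17599431591944004), 27)
move tool x 0.02 y -1.05
(array([569.10710302, -63.86337443]), np.float64(0.16272761257062018), 29) (array([568.33920481, -63.01597216]), np.float64(0.1781071521983254), 27)
move tool x 0.44 y -1.05
```

Emit:
carry_out(deltas=[0,0,0,0,-0.0011,0,1,0,0,0,0,0,0.01,1,0,0,0,0,0,0.01,1,0,0,0,0,0,0.01,1,0,0,0,0,0,0.004,1,0,0,0,0,0,0,1])

```text
clock: 10.07
eef_pos: [569.6, -64.5, 142.8]
tool_rot: [3.141, -0.0, -2.007]
force: [0.0, -0.3, -4.1]
width: 23.3
gripper_force: 59.5
```

```bash
python3 snap.py 4 wrist; python3 fit.py 4 60; python3 -c "
import cv2,numpy as np
a=cv2.imread('pics/wrist4.png')[150:250,210:350]
cv2.imwrite('pics/z4.png',cv2.resize(a,None,fx=5,fy=5,interpolation=2))"
```

```text
{'clock': 10.075, 'qpos': [0.474, 0.712, -0.659, 1.809, 0.577, 0.822, 2.233], 'eef_pos': [569.615, -64.504, 142.847], 'tool_rot': [3.141, -0.0, -2.007], 'force': [0.005, -0.295, -4.126], 'torque': [-0.043, 0.004, -0.029], 'width': 23.298, 'gripper_force': 59.46}
(array([569.08864499, -64.07445818]), np.float64(0.18865852557624677), 29) (array([569.7414576 , -63.80092917]), np.float64(0.1575591393670104), 27)
move tool x 0.52 y 0.48
```

View pics/z4.png

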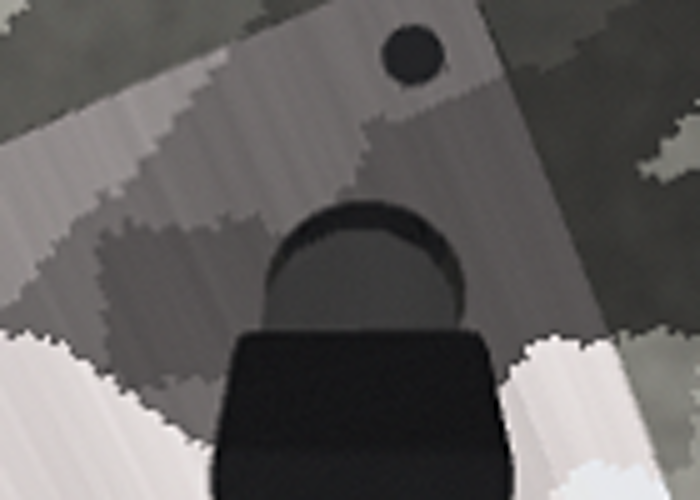

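The crescent of hole shows to the right of the foot, so the foot needs to go about 0.5 mm in tool +y. Correct and lower into the mouth.

Emit:
carry_out(deltas=[0,0,0,0.0003,0.0005,0,1,0,0,0,0,0,0.004,1,0,0,0,0,0,0.004,1,0,0,0,0,0,0.003,1,0,0,0,0,0,0.002,1,0,0,0,0,0,0.001,1,0,0,0,0,0,0,1])

```text
clock: 11.0
eef_pos: [569.3, -64.6, 129.3]
tool_rot: [3.142, 0.0, -2.007]
force: [1.1, 0.9, -4.0]
width: 23.3
gripper_force: 59.5
```

Emit:
carry_out(deltas=[0,0,0,0,0,0.002,1,0,0,0,0,0,0.002,1,0,0,0,0,0,0.002,1,0,0,0,0,0,0,1])

```text
clock: 11.5
eef_pos: [569.1, -64.7, 123.1]
tool_rot: [3.141, -0.0, -2.007]
force: [0.4, 0.1, -4.4]
width: 23.0
gripper_force: 59.5
```

Emit:
carry_out(deltas=[0,0,0,0,0,0.003,1,0,0,0,0,0,0.003,1,0,0,0,0,0,0.002,1,0,0,0,0,0,0.002,1,0,0,0,0,0,0,1])

```text
clock: 12.12
eef_pos: [569.1, -64.6, 113.1]
tool_rot: [3.141, -0.0, -2.007]
force: [-0.2, -0.3, -3.6]
width: 23.2
gripper_force: 59.5
```

Emit:
carry_out(deltas=[0,0,0,0,0,0.001,1,0,0,0,0,0,0.001,1,0,0,0,0,0,0.001,1,0,0,0,0,0,0,1])

```text
clock: 12.62
eef_pos: [569.2, -64.6, 110.2]
tool_rot: [3.141, -0.0, -2.007]
force: [0.0, -0.1, -4.4]
width: 23.0
gripper_force: 59.5
```

Emit:
carry_out(deltas=[0,0,0,0,0,0.001,1,0,0,0,0,0,0.001,1,0,0,0,0,0,0.001,1,0,0,0,0,0,0,1])

```text
clock: 13.12
eef_pos: [569.2, -64.7, 107.2]
tool_rot: [3.141, -0.0, -2.007]
force: [0.0, -0.0, -4.4]
width: 22.8
gripper_force: 59.5
```

Emit:
carry_out(deltas=[0,0,0,0,0,0.001,1,0,0,0,0,0,0.0005,1,0,0,0,0,0,0,1])

```text
clock: 13.5
eef_pos: [569.2, -64.6, 105.8]
tool_rot: [3.142, 0.0, -2.007]
force: [-0.6, -0.1, -4.0]
width: 23.0
gripper_force: 59.5
```

Emit:
carry_out(deltas=[0,0,0,0,0,0.0005,1,0,0,0,0,0,0.0005,1,0,0,0,0,0,0,1])

```text
clock: 13.88
eef_pos: [569.3, -64.4, 105.0]
tool_rot: [-3.141, 0.0, -2.007]
force: [-0.7, 1.3, -3.3]
width: 23.2
gripper_force: 59.5
```

Emit:
carry_out(deltas=[0,0,0,0,0,0.0005,1,0,0,0,0,0,0.0005,1,0,0,0,0,0,0,1])

```text
clock: 14.25
eef_pos: [569.2, -64.3, 103.6]
tool_rot: [3.141, 0.0, -2.007]
force: [-0.4, 1.6, -4.9]
width: 23.0
gripper_force: 59.5
```

Emit:
carry_out(deltas=[0,0,0,0,0,0.0005,1,0,0,0,0,0,0.0005,1,0,0,0,0,0,0,1])

```text
clock: 14.62
eef_pos: [569.2, -64.3, 102.8]
tool_rot: [3.141, 0.0, -2.007]
force: [-0.4, 2.4, -4.0]
width: 22.8
gripper_force: 59.5
```

Emit:
carry_out(deltas=[0,0,0,0,0,0.0005,1,0,0,0,0,0,0.0005,1,0,0,0,0,0,0,1])

```text
clock: 15.0
eef_pos: [569.2, -64.4, 101.8]
tool_rot: [3.141, 0.0, -2.007]
force: [-1.4, 1.9, -3.8]
width: 22.9
gripper_force: 59.6
```

Emit:
carry_out(deltas=[0,0,0,-0.0003,0.0001,0.0005,1,0,0,0,0,0,0.0005,1,0,0,0,0,0,0.0005,1,0,0,0,0,0,0.0005,1,0,0,0,0,0,0,1])

```text
clock: 15.62
eef_pos: [569.2, -64.3, 99.7]
tool_rot: [3.141, 0.0, -2.007]
force: [-1.0, 2.8, -3.9]
width: 23.2
gripper_force: 59.7
```

```bash
python3 snap.py 5
```

```text
{'clock': 15.625, 'qpos': [0.444, 0.767, -0.612, 1.84, 0.633, 0.739, 2.185], 'eef_pos': [569.201, -64.313, 99.703], 'tool_rot': [3.141, 0.0, -2.007], 'force': [-0.963, 2.765, -3.936], 'torque': [0.708, 0.313, -0.027], 'width': 23.201, 'gripper_force': 59.655}
```

Emit:
carry_out(deltas=[0,0,0,-0.0004,0.0002,0.001,1,0,0,0,0,0,0.001,1,0,0,0,0,0,0.001,1,0,0,0,0,0,0,1])

```text
clock: 16.12
eef_pos: [569.2, -64.1, 96.6]
tool_rot: [3.142, -0.0, -2.007]
force: [-0.1, 0.7, -3.2]
width: 23.2
gripper_force: 59.4
```

```bash
python3 snap.py 5
```

```text
{'clock': 16.125, 'qpos': [0.441, 0.771, -0.608, 1.842, 0.638, 0.733, 2.181], 'eef_pos': [569.223, -64.146, 96.615], 'tool_rot': [3.142, -0.0, -2.007], 'force': [-0.1, 0.701, -3.151], 'torque': [0.465, 0.245, 0.0], 'width': 23.159, 'gripper_force': 59.4}
```

Going well. The foot is about 35 mm below the mouth, so the hex is engaged. 6 mm more, then fine steps.

Emit:
carry_out(deltas=[0,0,0,-0.0001,0,0.001,1,0,0,0,0,0,0.001,1,0,0,0,0,0,0.001,1,0,0,0,0,0,0.001,1,0,0,0,0,0,0.001,1,0,0,0,0,0,0.001,1,0,0,0,0,0,0,1])

```text
clock: 17.0
eef_pos: [569.3, -63.9, 90.6]
tool_rot: [3.141, -0.0, -2.007]
force: [-0.5, 0.5, -4.0]
width: 23.2
gripper_force: 59.4
```

Emit:
carry_out(deltas=[0,0,0,0,0,0.0005,1,0,0,0,0,0,0.0005,1,0,0,0,0,0,0,1])

```text
clock: 17.38
eef_pos: [569.3, -63.9, 89.8]
tool_rot: [3.142, -0.0, -2.007]
force: [-0.9, -0.5, -4.2]
width: 22.6
gripper_force: 59.4
```

Emit:
carry_out(deltas=[0,0,0,0,0,0.0005,1,0,0,0,0,0,0.0005,1,0,0,0,0,0,0,1])

```text
clock: 17.75
eef_pos: [569.3, -63.8, 88.7]
tool_rot: [3.142, -0.0, -2.007]
force: [-0.6, 0.5, -3.2]
width: 23.0
gripper_force: 59.4
```

Emit:
carry_out(deltas=[0,0,0,0,0,0.0005,1,0,0,0,0,0,0.0005,1,0,0,0,0,0,0,1])

```text
clock: 18.12
eef_pos: [569.3, -63.9, 87.8]
tool_rot: [-3.142, -0.0, -2.007]
force: [-1.2, 0.4, -1.6]
width: 22.8
gripper_force: 59.7
```

```bash
python3 snap.py 5
```

```text
{'clock': 18.125, 'qpos': [0.434, 0.783, -0.597, 1.846, 0.649, 0.716, 2.171], 'eef_pos': [569.328, -63.873, 87.847], 'tool_rot': [-3.142, -0.0, -2.007], 'force': [-1.206, 0.424, -1.568], 'torque': [0.045, 0.346, -0.03], 'width': 22.796, 'gripper_force': 59.651}
```

Emit:
carry_out(deltas=[0,0,0,0,0,0.0005,1,0,0,0,0,0,0,1])

```text
clock: 18.38
eef_pos: [569.4, -63.8, 87.8]
tool_rot: [-3.141, -0.0, -2.007]
force: [-3.6, -0.6, 4.3]
width: 23.1
gripper_force: 60.5
```

Fully home: it stopped at exactly the predicted 44 mm depth. I'll relieve the push and start winding clockwise by the head.

Emit:
carry_out(deltas=[0,0,0,0,0,-0.0004,1,0,0,4,0,0,0,1,0,0,4,0,0,0,1,0,0,4,0,0,0,1,0,0,4,0,0,0,1,0,0,4,0,0,0,1])

```text
clock: 19.12
eef_pos: [569.4, -63.8, 87.8]
tool_rot: [-3.141, 0.0, -2.358]
force: [-2.6, -0.6, 1.1]
width: 23.1
gripper_force: 60.2
```

```bash
python3 snap.py 5
```

```text
{'clock': 19.125, 'qpos': [0.38, 0.762, -0.505, 1.848, 0.562, 0.677, 1.898], 'eef_pos': [569.403, -63.821, 87.805], 'tool_rot': [-3.141, 0.0, -2.358], 'force': [-2.603, -0.616, 1.084], 'torque': [0.056, 0.652, 0.16], 'width': 23.1, 'gripper_force': 60.177}
```

Emit:
carry_out(deltas=[0,0,8,0,0,-0.0002,1,0,0,8,0,0,0,1,0,0,8,0,0,0,1,0,0,8,0,0,0,1,0,0,8,0,0,0,1,0,0,8,0,0,0,1,0,0,8,0,0,0,1,0,0,8,0,0,0,1,0,0,8,0,0,0,1,0,0,8,0,0,0,1])

```text
clock: 20.38
eef_pos: [569.5, -64.3, 87.8]
tool_rot: [-3.141, 0.001, 2.527]
force: [-1.1, -0.8, -1.1]
width: 23.4
gripper_force: 59.8
```

```bash
python3 snap.py 5
```

```text
{'clock': 20.375, 'qpos': [0.143, 0.715, -0.125, 1.855, 0.152, 0.581, 0.878], 'eef_pos': [569.538, -64.327, 87.818], 'tool_rot': [-3.141, 0.001, 2.527], 'force': [-1.104, -0.803, -1.095], 'torque': [-0.33, 0.412, 0.13], 'width': 23.386, 'gripper_force': 59.811}
```

Emit:
carry_out(deltas=[0,0,8,0,0,0,1,0,0,8,0,0,0,1,0,0,8,0,0,0,1,0,0,8,0,0,0,1,0,0,8,0,0,0,1,0,0,8,0,0,0,1,0,0,8,0,0,0,1,0,0,8,0,0,0,1,0,0,8,0,0,0,1,0,0,8,0,0,0,1,0,0,8,0,0,0,1,0,0,8,0,0,0,1])

```text
clock: 21.88
eef_pos: [569.1, -64.5, 87.8]
tool_rot: [3.141, 0.001, 0.852]
force: [-2.5, -1.4, -0.6]
width: 23.4
gripper_force: 60.0
```

```bash
python3 snap.py 5
```

```text
{'clock': 21.875, 'qpos': [-0.146, 0.74, 0.331, 1.864, -0.395, 0.602, -0.284], 'eef_pos': [569.102, -64.46, 87.813], 'tool_rot': [3.141, 0.001, 0.852], 'force': [-2.495, -1.435, -0.572], 'torque': [-0.382, 0.669, 0.141], 'width': 23.438, 'gripper_force': 60.001}
```

Held by the head, the crank's grip is too stiff to probe the stop gently. The round 28.6 mm shaft just above the plate acts as a slip clutch, so I'll release, turn back 188° above the crank, and grip there.

Emit:
carry_out(deltas=[0,0,0,0,0,0,-1,0,0,0,0,0,0,-1,0,0,0,0,0,0,-1,0,0,0,0,0,0,-1,0,0,0,0,0,-0.012,-1,0,0,0,0,0,-0.012,-1,0,0,0,0,0,-0.012,-1,0,0,0,0,0,-0.012,-1,0,0,0,0,0,-0.012,-1,0,0,0,0,0,-0.012,-1,0,0,-10,0,0,0,-1,0,0,-10,0,0,0,-1])

```text
clock: 23.38
eef_pos: [569.4, -63.8, 160.5]
tool_rot: [3.141, 0.0, 1.21]
force: [-0.9, 0.1, -0.6]
width: 85.4
gripper_force: 0.0
```

Emit:
carry_out(deltas=[0,0,-10,0,0,0,-1,0,0,-10,0,0,0,-1,0,0,-10,0,0,0,-1,0,0,-10,0,0,0,-1,0,0,-10,0,0,0,-1,0,0,-10,0,0,0,-1,0,0,-10,0,0,0,-1,0,0,-10,0,0,0,-1,0,0,-10,0,0,0,-1,0,0,-10,0,0,0,-1,0,0,-10,0,0,0,-1,0,0,-10,0,0,0,-1])

```text
clock: 24.88
eef_pos: [569.3, -64.3, 160.2]
tool_rot: [-3.141, -0.0, -2.979]
force: [-0.8, -0.6, 0.3]
width: 85.4
gripper_force: 0.0
```

Emit:
carry_out(deltas=[0,0,-10,0,0,0,-1,0,0,-10,0,0,0,-1,0,0,-10,0,0,0,-1,0,0,-10,0,0,0,-1,0,0,-8,0,0,0,-1,0,0,0,0,0,0,-1])

```text
clock: 25.62
eef_pos: [569.3, -64.4, 160.0]
tool_rot: [-3.141, -0.0, -2.149]
force: [-0.6, -0.2, -0.5]
width: 85.4
gripper_force: 0.0
```

```bash
python3 snap.py 6 wrist side; python3 -c "
import cv2,numpy as np
w=cv2.imread('pics/wrist6.png')
b=cv2.imread('pics/side6.png')[150:270,220:360]
cv2.imwrite('pics/z6.png',np.hstack([cv2.resize(w,(440,330)),cv2.resize(b,(350,330),interpolation=2)]))"
```

```text
{'clock': 25.625, 'qpos': [0.41, 0.659, -0.547, 1.799, 0.455, 0.812, 2.2], 'eef_pos': [569.282, -64.39, 160.03], 'tool_rot': [-3.141, -0.0, -2.149], 'force': [-0.626, -0.21, -0.508], 'torque': [0.008, -0.04, 0.008], 'width': 85.447, 'gripper_force': 0.0}
```

View pics/z6.png

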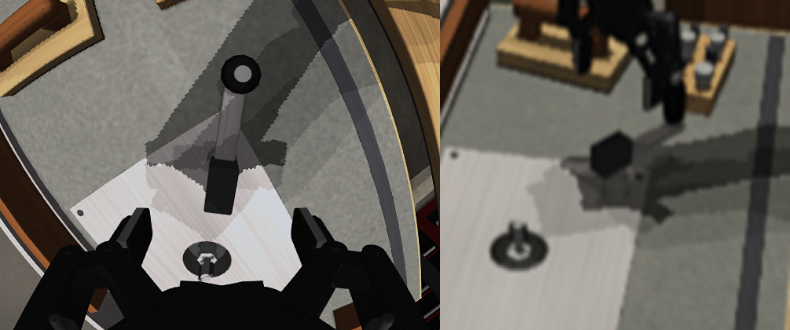

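The bit at (207,258) and the crank standing in its hole look fine, with the tool biased 8° as planned. Lowering around the head to the shaft.

Emit:
carry_out(deltas=[0,0,0,0,0,0.013,-1,0,0,0,0,0,0.013,-1,0,0,0,0,0,0.013,-1,0,0,0,0,0,0.013,-1,0,0,0,0,0,0.013,-1,0,0,0,0,0,0.013,-1,0,0,0,0,0,0.013,-1,0,0,0,0,0,0.013,-1,0,0,0,0,0,0,-1])

```text
clock: 26.85
eef_pos: [568.5, -63.8, 54.7]
tool_rot: [3.14, -0.001, -2.147]
force: [0.1, 0.1, 0.8]
width: 86.0
gripper_force: 0.0
```

Emit:
carry_out(deltas=[0,0,0,0,0,0,1,0,0,0,0,0,0,1,0,0,0,0,0,0,1,0,0,0,0,0,0,1,0,0,0,0,0,0,1,0,0,0,0,0,0,1,0,0,0,0,0,0,1])

```text
clock: 27.72
eef_pos: [569.3, -63.7, 56.6]
tool_rot: [-3.141, -0.0, -2.147]
force: [-0.5, 0.6, 5.8]
width: 26.2
gripper_force: 51.5
```

```bash
python3 snap.py 6
```

```text
{'clock': 27.725, 'qpos': [0.341, 0.801, -0.443, 1.863, 0.571, 0.607, 2.103], 'eef_pos': [569.34, -63.727, 56.631], 'tool_rot': [-3.141, -0.0, -2.147], 'force': [-0.48, 0.629, 5.843], 'torque': [-0.008, 0.47, -0.046], 'width': 26.239, 'gripper_force': 51.529}
```

Emit:
carry_out(deltas=[0,0,0,0,0,-0.0003,1,0,0,0,0,0,0,1,0,0,0,0,0,0,1])

```text
clock: 28.1
eef_pos: [569.4, -63.7, 56.7]
tool_rot: [-3.141, 0.0, -2.147]
force: [-1.4, 0.6, 5.8]
width: 26.3
gripper_force: 51.6
```

```bash
python3 snap.py 7 side scene wrist; python3 -c "
import cv2,numpy as np
a=cv2.imread('pics/side7.png')[170:240,250:320];b=cv2.imread('pics/wrist7.png')
cv2.imwrite('pics/z7.png',np.hstack([cv2.resize(a,(400,400),interpolation=2),cv2.resize(b[170:420,156:406],(400,400),interpolation=2)]))"
```

```text
{'clock': 28.1, 'qpos': [0.341, 0.801, -0.443, 1.862, 0.57, 0.607, 2.103], 'eef_pos': [569.385, -63.723, 56.655], 'tool_rot': [-3.141, 0.0, -2.147], 'force': [-1.44, 0.566, 5.795], 'torque': [0.096, 0.452, 0.011], 'width': 26.274, 'gripper_force': 51.576}
```

View pics/z7.png

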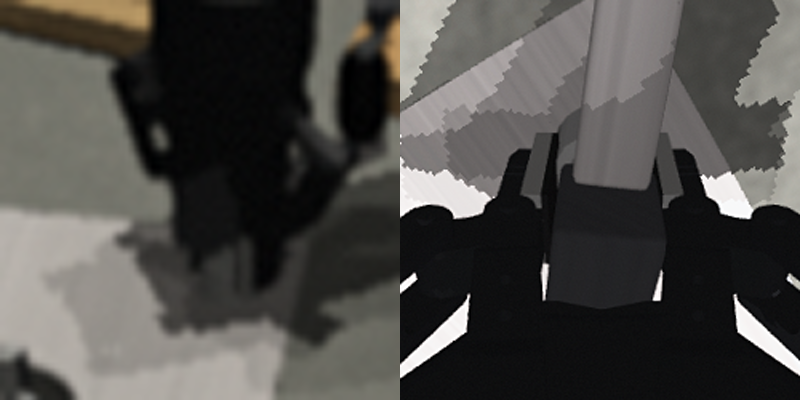

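The wrist view shows the head, still tilted, between the fingers with small gaps, and the pads on the shaft below. The shaft clutch should therefore work. Turning on by 12°.

Emit:
carry_out(deltas=[0,0,3,0,0,0,1,0,0,3,0,0,0,1,0,0,3,0,0,0,1,0,0,3,0,0,0,1,0,0,0,0,0,0,1])

```text
clock: 28.88
eef_pos: [569.4, -63.8, 56.6]
tool_rot: [-3.141, -0.0, -2.356]
force: [-0.6, -0.2, 4.8]
width: 26.3
gripper_force: 52.6
```

```bash
cat > t.py <<'E'
import numpy as np
from cell import ctrl
s=ctrl.read_state();y=np.rad2deg(s["tool_rot"][2])
print("t %.2f wound %.1f q7 %.2f q5 %.2f F"%(s["clock"],(196.4+(-123.1-y)) if y<0 else 196.4+(-123.1-y+360),s["qpos"][6],s["qpos"][4]),np.round(s["force"],1),"T",np.round(s["torque"],2),"w %.1f g %.1f"%(s["width"],s["gripper_force"]))
E
python3 t.py
```

```text
t 28.88 wound 208.3 q7 1.95 q5 0.51 F [-0.6 -0.2  4.8] T [ 0.04  0.38 -0.04] w 26.3 g 52.6
```

Emit:
carry_out(deltas=[0,0,3,0,0,0,1,0,0,3,0,0,0,1,0,0,3,0,0,0,1])

```text
clock: 29.25
eef_pos: [569.5, -63.9, 56.6]
tool_rot: [-3.141, 0.0, -2.514]
force: [-0.4, 0.3, 5.3]
width: 26.4
gripper_force: 52.4
```

```bash
python3 t.py
```

```text
t 29.25 wound 217.3 q7 1.84 q5 0.46 F [-0.4  0.3  5.3] T [-0.02  0.42  0.15] w 26.4 g 52.4
```

Emit:
carry_out(deltas=[0,0,3,0,0,0,1,0,0,3,0,0,0,1,0,0,3,0,0,0,1,0,0,3,0,0,0,1])

```text
clock: 29.75
eef_pos: [569.5, -64.0, 56.6]
tool_rot: [-3.141, 0.0, -2.723]
force: [-0.6, 0.3, 5.5]
width: 26.0
gripper_force: 52.4
```

```bash
python3 t.py
```

```text
t 29.75 wound 229.3 q7 1.69 q5 0.39 F [-0.6  0.3  5.5] T [-0.08  0.28  0.15] w 26.0 g 52.4
```

Emit:
carry_out(deltas=[0,0,3,0,0,0,1,0,0,3,0,0,0,1,0,0,3,0,0,0,1,0,0,3,0,0,0,1])

```text
clock: 30.25
eef_pos: [569.6, -64.1, 56.6]
tool_rot: [-3.141, 0.0, -2.933]
force: [0.2, -0.6, 6.4]
width: 26.2
gripper_force: 52.4
```

```bash
python3 t.py
```

```text
t 30.25 wound 241.3 q7 1.54 q5 0.32 F [ 0.2 -0.6  6.4] T [-0.08  0.3   0.18] w 26.2 g 52.4
```

Emit:
carry_out(deltas=[0,0,3,0,0,0,1,0,0,3,0,0,0,1,0,0,3,0,0,0,1,0,0,3,0,0,0,1])

```text
clock: 30.75
eef_pos: [569.6, -64.2, 56.6]
tool_rot: [-3.141, 0.001, 3.141]
force: [-1.0, -1.1, 4.7]
width: 26.2
gripper_force: 52.4
```

```bash
python3 t.py
```

```text
t 30.75 wound 253.3 q7 1.40 q5 0.25 F [-1.  -1.1  4.7] T [-0.14  0.31  0.17] w 26.2 g 52.4
```

Emit:
carry_out(deltas=[0,0,3,0,0,0,1,0,0,3,0,0,0,1,0,0,3,0,0,0,1,0,0,3,0,0,0,1])

```text
clock: 31.25
eef_pos: [569.6, -64.3, 56.6]
tool_rot: [-3.141, 0.001, 2.932]
force: [-0.1, -0.6, 5.0]
width: 26.4
gripper_force: 52.3
```

```bash
python3 t.py
```

```text
t 31.25 wound 265.3 q7 1.26 q5 0.18 F [-0.1 -0.6  5. ] T [-0.16  0.24  0.13] w 26.4 g 52.3
```

Emit:
carry_out(deltas=[0,0,3,0,0,0,1,0,0,3,0,0,0,1,0,0,3,0,0,0,1,0,0,3,0,0,0,1])

```text
clock: 31.75
eef_pos: [569.6, -64.4, 56.6]
tool_rot: [-3.141, 0.001, 2.722]
force: [-1.3, -0.2, 5.5]
width: 26.2
gripper_force: 52.3
```

```bash
python3 t.py
```

```text
t 31.75 wound 277.3 q7 1.12 q5 0.10 F [-1.3 -0.2  5.5] T [-0.21  0.24  0.16] w 26.2 g 52.3
```

Emit:
carry_out(deltas=[0,0,3,0,0,0,1,0,0,3,0,0,0,1,0,0,3,0,0,0,1,0,0,3,0,0,0,1])

```text
clock: 32.25
eef_pos: [570.8, -65.4, 56.7]
tool_rot: [3.141, 0.004, 2.511]
force: [1.0, -3.1, 3.4]
width: 26.0
gripper_force: 59.3
```

```bash
python3 t.py
```

```text
t 32.25 wound 289.4 q7 0.98 q5 0.03 F [ 1.  -3.1  3.4] T [-0.93 -0.29  0.19] w 26.0 g 59.3
```

Something changed: grip force and a 1.5 mm shift. I'll measure the bar's angle in the wrist picture against the earlier one.

```bash
python3 snap.py 8 wrist side scene
python3 - <<'E'
from h import *
for t in "78":
    c=dict(np.load(f"pics/wrist{t}.npz"));g=cv2.GaussianBlur(cv2.cvtColor(cv2.imread(f"pics/wrist{t}.png"),cv2.COLOR_BGR2GRAY),(3,3),0)
    for s in cv2.createLineSegmentDetector().detect(g)[0][:,0]:
        if 240<s[0]<330 and 240<s[2]<330 and min(s[1],s[3])>90 and max(s[1],s[3])<300 and np.hypot(s[2]-s[0],s[3]-s[1])>25 and abs(s[2]-s[0])<abs(s[3]-s[1]):
            print(t,s.round(0),"deg %.1f"%np.rad2deg(np.arctan((s[2]-s[0])/(s[3]-s[1]))))
E
```

```text
{'clock': 32.25, 'qpos': [0.076, 0.763, -0.018, 1.869, 0.03, 0.507, 0.977], 'eef_pos': [570.762, -65.416, 56.667], 'tool_rot': [3.141, 0.004, 2.511], 'force': [1.008, -3.093, 3.398], 'torque': [-0.926, -0.289, 0.189], 'width': 25.99, 'gripper_force': 59.271}
7 [311. 287. 317. 253.] deg -10.1
7 [317. 269. 320. 298.] deg 7.1
7 [243. 298. 250. 254.] deg -9.6
7 [287. 117. 272. 232.] deg -7.4
7 [272. 203. 277. 168.] deg -7.7
7 [270. 237. 266. 268.] deg -6.3
7 [325. 217. 319. 249.] deg -11.1
8 [259. 168. 294. 215.] deg 37.1
8 [308. 223. 313. 132.] deg -2.7
8 [316. 154. 313. 209.] deg -3.4
8 [313. 254. 320. 298.] deg 9.8
8 [243. 298. 250. 254.] deg -9.4
8 [259. 171. 260. 203.] deg 0.5
```

Emit:
carry_out(deltas=[0,0,0,0,0,0,1,0,0,0,0,0,0,1])

```text
clock: 32.65
eef_pos: [570.7, -65.3, 56.7]
tool_rot: [3.141, 0.003, 2.513]
force: [1.8, -4.2, 3.2]
width: 25.9
gripper_force: 59.3
```

```bash
python3 t.py
python3 - <<'E'
from h import *
import cv2
# knob cap + bar in wrist views 6(tool +8 from crank),7,8 : direction of bar centre line
for t in "678":
    g=cv2.cvtColor(cv2.imread(f"pics/wrist{t}.png"),cv2.COLOR_BGR2GRAY).astype(int)
    for y in ((110,150) if t=="6" else (130,160,190)):
        d=np.diff(cv2.GaussianBlur(g[y].astype(np.float32)[None],(5,1),0)[0])[230:350]
        i=np.argsort(-abs(d))[:8];print(t,y,sorted((int(k+230),int(d[k])) for k in i))
E
```

```text
t 32.65 wound 289.3 q7 0.98 q5 0.03 F [ 1.8 -4.2  3.2] T [-1.24 -0.51  0.05] w 25.9 g 59.3
6 110 [(243, -9), (244, -20), (245, -21), (246, -10), (285, -17), (286, -19), (325, 15), (326, 15)]
6 150 [(263, 12), (264, 16), (265, 11), (271, -7), (272, -10), (273, -8), (306, -10), (349, 7)]
7 130 [(274, -10), (284, 14), (285, 12), (302, -13), (303, -30), (304, -38), (305, -27), (306, -10)]
7 160 [(252, -8), (279, 9), (280, 12), (281, 11), (282, 7), (333, -11), (334, -12), (335, -8)]
7 190 [(273, -8), (274, -12), (276, 7), (277, 9), (278, 7), (327, -7), (328, -12), (329, -13)]
8 130 [(230, 25), (261, 27), (274, -31), (275, -35), (276, -22), (310, 33), (311, 37), (312, 31)]
8 160 [(258, 25), (259, 36), (260, 34), (261, 24), (312, -18), (313, -16), (320, 16), (321, 19)]
8 190 [(274, 12), (275, 34), (276, 41), (277, 24), (309, -12), (310, -14), (313, 23), (314, 17)]
```

Emit:
carry_out(deltas=[0,0,3,0,0,0,1,0,0,2,0,0,0,1])

```text
clock: 32.9
eef_pos: [571.1, -65.7, 56.8]
tool_rot: [3.141, 0.005, 2.427]
force: [4.5, -7.8, 1.5]
width: 26.0
gripper_force: 59.0
```

```bash
python3 t.py; python3 snap.py 9 wrist side
python3 - <<'E'
from h import *
for t in "89":
    g=cv2.cvtColor(cv2.imread(f"pics/wrist{t}.png"),cv2.COLOR_BGR2GRAY).astype(int)
    for y in (130,145,160,175,190):
        d=np.diff(cv2.GaussianBlur(g[y].astype(np.float32)[None],(5,1),0)[0])[230:350]
        i=np.argsort(-abs(d))[:9];print(t,y,sorted((int(k+230),int(d[k])) for k in i))
E
```

```text
t 32.90 wound 294.2 q7 0.92 q5 -0.00 F [ 4.5 -7.8  1.5] T [-1.68 -0.77  0.15] w 26.0 g 59.0
{'clock': 32.9, 'qpos': [0.062, 0.763, 0.004, 1.869, -0.001, 0.505, 0.921], 'eef_pos': [571.14, -65.722, 56.763], 'tool_rot': [3.141, 0.005, 2.427], 'force': [4.502, -7.845, 1.541], 'torque': [-1.679, -0.77, 0.155], 'width': 25.962, 'gripper_force': 58.988}
8 130 [(230, 25), (260, 22), (261, 27), (274, -31), (275, -35), (276, -22), (310, 33), (311, 37), (312, 31)]
8 145 [(241, 24), (242, 23), (260, 24), (261, 25), (262, 19), (313, -18), (343, 27), (344, 33), (345, 19)]
8 160 [(258, 25), (259, 36), (260, 34), (261, 24), (262, 16), (312, -18), (313, -16), (320, 16), (321, 19)]
8 175 [(262, 21), (263, 40), (264, 41), (265, 22), (309, -13), (310, -13), (311, -14), (314, 22), (315, 13)]
8 190 [(274, 12), (275, 34), (276, 41), (277, 24), (308, -11), (309, -12), (310, -14), (313, 23), (314, 17)]
9 130 [(246, 24), (247, 23), (248, 16), (298, -16), (299, -19), (300, -17), (344, 33), (345, 33), (346, 16)]
9 145 [(233, 23), (234, 23), (246, 17), (247, 27), (248, 23), (299, -17), (300, -18), (324, 24), (325, 26)]
9 160 [(246, 27), (247, 38), (248, 34), (249, 23), (296, -29), (297, -37), (304, 15), (305, 23), (306, 19)]
9 175 [(247, 16), (248, 34), (249, 41), (250, 31), (251, 16), (298, -13), (300, -14), (302, 13), (303, 23)]
9 190 [(268, 15), (269, 36), (270, 42), (271, 24), (298, -12), (299, -11), (300, -13), (303, 22), (304, 17)]
```

The bar stayed still in the world while the tool turned another 5°, so the crank is likely at the stop with the shaft slipping. To be sure, I'll regrip the head and test with 1° steps.

Emit:
carry_out(deltas=[0,0,0,0,0,0,-1,0,0,0,0,0,0,-1,0,0,0,0,0,0,-1,0,0,0,0,0,-0.008,-1,0,0,-3,0,0,-0.008,-1,0,0,0,0,0,-0.008,-1,0,0,0,0,0,-0.008,-1,0,0,0,0,0,0,-1])

```text
clock: 34.0
eef_pos: [569.9, -63.9, 89.1]
tool_rot: [3.141, 0.001, 2.478]
force: [-0.0, -0.4, -0.1]
width: 85.6
gripper_force: 0.0
```

```bash
python3 t.py; python3 snap.py A wrist
python3 - <<'E'
from h import *
c=dict(np.load("pics/wristA.npz"));im=cv2.imread("pics/wristA.png")
g=cv2.GaussianBlur(cv2.cvtColor(im,cv2.COLOR_BGR2GRAY),(3,3),0)
for s in cv2.createLineSegmentDetector().detect(g)[0][:,0]:
    if 240<s[0]<330 and 240<s[2]<330 and min(s[1],s[3])>60 and max(s[1],s[3])<300 and np.hypot(s[2]-s[0],s[3]-s[1])>20 and abs(s[2]-s[0])<abs(s[3]-s[1]):
        P=[plane(c,q,98)for q in(s[:2],s[2:])];d=P[0]-P[1];print(s.round(0),"world dir at z98 %.1f"%(np.rad2deg(np.arctan2(d[1],d[0]))))
E
```

```text
t 34.00 wound 291.3 q7 0.96 q5 0.01 F [-0.  -0.4 -0.1] T [0.03 0.02 0.01] w 85.6 g 0.0
{'clock': 34.0, 'qpos': [0.07, 0.711, -0.012, 1.857, 0.014, 0.573, 0.957], 'eef_pos': [569.915, -63.876, 89.133], 'tool_rot': [3.141, 0.001, 2.478], 'force': [-0.018, -0.437, -0.122], 'torque': [0.027, 0.022, 0.006], 'width': 85.607, 'gripper_force': 0.0}
[306. 244. 309. 297.] world dir at z98 146.7
[325.  79. 323.  99.] world dir at z98 135.4
[259. 157. 288. 195.] world dir at z98 179.1
[261. 124. 260. 157.] world dir at z98 138.3
[323.  99. 308. 119.] world dir at z98 107.2
[314. 202. 327. 218.] world dir at z98 178.7
[252. 263. 256. 241.] world dir at z98 -48.1
[298. 163. 300. 124.] world dir at z98 -39.9
[299. 198. 297. 168.] world dir at z98 -34.1
[302. 158. 302. 191.] world dir at z98 142.9
[259. 162. 260. 188.] world dir at z98 141.9
```

The bar edges at columns 260 and 299 are centred and parallel to the tool. Grip the head, then turn 2°.

Emit:
carry_out(deltas=[0,0,0,0,0,0,1,0,0,0,0,0,0,1,0,0,0,0,0,0,1,0,0,0,0,0,0,1,0,0,0,0,0,0,1,0,0,0,0,0,0,1,0,0,0,0,0,0,1])

```text
clock: 34.92
eef_pos: [569.1, -64.0, 88.2]
tool_rot: [-3.141, -0.0, 2.478]
force: [-1.2, -1.2, 1.9]
width: 22.9
gripper_force: 59.8
```

```bash
python3 t.py
```

```text
t 34.92 wound 291.3 q7 0.96 q5 0.01 F [-1.2 -1.2  1.9] T [-0.16  0.25 -0.05] w 22.9 g 59.8
```

Emit:
carry_out(deltas=[0,0,1,0,0,-0.0003,1,0,0,1,0,0,0,1])

```text
clock: 35.17
eef_pos: [569.1, -63.9, 88.2]
tool_rot: [-3.141, -0.0, 2.445]
force: [-0.1, -0.9, -1.8]
width: 23.3
gripper_force: 59.8
```

```bash
python3 t.py
```

```text
t 35.17 wound 293.2 q7 0.93 q5 0.00 F [-0.1 -0.9 -1.8] T [-0.35  0.17  1.14] w 23.3 g 59.8
```

Torque jumped from 0 to 1.14 N m within 2°. A freely turning screw gives 0.15, so the crank is at the top stop. Relax 2°, release and rise clear.

Emit:
carry_out(deltas=[0,0,-2,0,0,0.0003,1,0,0,0,0,0,0,-1,0,0,0,0,0,0,-1,0,0,0,0,0,0,-1,0,0,0,0,0,0,-1,0,0,0,0,0,-0.012,-1,0,0,0,0,0,-0.012,-1,0,0,0,0,0,-0.015,-1,0,0,0,0,0,-0.02,-1,0,0,0,0,0,-0.02,-1,0,0,0,0,0,-0.02,-1,0,0,0,0,0,0,-1])

```text
clock: 36.67
eef_pos: [570.7, -63.9, 189.5]
tool_rot: [3.139, 0.004, 2.478]
force: [0.4, -0.9, 0.0]
width: 85.5
gripper_force: 0.0
```

```bash
python3 t.py; python3 snap.py B wrist side scene
python3 - <<'E'
from h import *
def bright(t,n,x0,y0,x1,y1):
    g=cv2.imread(f"pics/{n}{t}.png").astype(int).min(2)[y0:y1,x0:x1]
    k,l,s,c=cv2.connectedComponentsWithStats((g>85).astype(np.uint8));return [(c[i]+[x0,y0]).round(1).tolist()+[int(s[i,4])] for i in range(1,k) if 10<s[i,4]<800]
c=dict(np.load("pics/wristB.npz"));im=cv2.imread("pics/wristB.png")
g=cv2.GaussianBlur(cv2.cvtColor(im,cv2.COLOR_BGR2GRAY),(5,5),1)
h=cv2.HoughCircles(g,cv2.HOUGH_GRADIENT,1,20,param1=80,param2=18,minRadius=5,maxRadius=35)
for x,y,r in h[0]:
    if 200<x<360 and y<220: print((x,y,r),"z150",plane(c,(x,y),150).round(1))
E
```

```text
t 36.67 wound 291.3 q7 0.96 q5 0.01 F [ 0.4 -0.9  0. ] T [-0.03 -0.02 -0.07] w 85.5 g 0.0
{'clock': 36.675, 'qpos': [0.07, 0.567, -0.012, 1.783, 0.009, 0.787, 0.961], 'eef_pos': [570.674, -63.928, 189.5], 'tool_rot': [3.139, 0.004, 2.478], 'force': [0.447, -0.945, 0.003], 'torque': [-0.031, -0.017, -0.072], 'width': 85.534, 'gripper_force': 0.0}
(np.float32(279.5), np.float32(90.5), np.float32(9.6)) z150 [502.1 -11.  150. ]
(np.float32(248.5), np.float32(203.5), np.float32(15.8)) z150 [541.9 -65.2 150. ]
(np.float32(302.5), np.float32(141.5), np.float32(9.4)) z150 [532.4 -18.4 150. ]
```

The knob cap ray meets z = 150 at (502,-11), as expected for the crank standing home and upright. Handing in.

```bash
python3 -c "
from cell import ctrl
print(ctrl.finish_job())"
```

```text
the job is handed in; nothing more can be done
None
```

The job is handed in: the crank is fully home on the hex and wound clockwise about three-quarters of a turn to the top stop, which I felt as a jump to 1.1 N m against 0.15 N m free-running, and it is left standing in place after about 37 s.

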